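# Set out the colour-marked moulds on their cradles

### The arm

A 6-joint arm with a two-finger parallel gripper is mounted at the origin on the work surface; the furniture and walls round the work are solid. World frame = base frame: x ahead of the robot, y to its left, z up, the work surface at z = 0. Lengths are in m, angles in rad, forces in N, time in s.
With the tool pointing down it reaches from about 0.375 to 0.825 m from the base axis. Payload 5.5 kg.
Tool frame: the origin (TCP) lies at the very end of the fingers, on their centre line; the grasp point (between the pads) lies 19 mm behind it (r.grip_point_offset is the distance from the TCP to the grasp point, in m); z points along the fingers, y is the direction in which the jaws open and shut (so a half turn about z gives the same grasp; the last joint's range is limited). The gripper opens to 85 mm and grips with 20 to 120 N. Pads are 22 mm wide; open, the fingers measure 114 mm over their backs; the gripper's body (76 mm by 85 mm) begins 54 mm behind the grasp point. The pads swing forward as they close: fully open they stand 13 mm farther back than shut.
Start: joints at [1.103, 0.314, -0.047, 1.21, 0, 1.571], TCP at [0.271, 0.536, 0.195] pointing down, gripper open.
Joint ranges: [-2.67, 2.67], [-0.69, 1.73], [-1.03, 1.25], [-2.08, 2.16], [-1.42, 1.45], [-3.14, 3.14]. Speed limits (rad/s): [2.39, 2.39, 3.01, 3.14, 3.14, 3.14].

### API

Orientations are given as a unit quaternion [w, x, y, z].
In Python, from station import r gives the robot as it stands.
- The arm moves only by the tool servo_tool, never from a script. Its argument "rows" is one flat list of numbers, 4 for each row, row after row: the shift along the world's x, y, z in m, then the turn about the world's z in rad. A call has 1 to 20 rows; each row shifts and turns the commanded pose from where the row before left it; what a row does not reach is not made up. A row lasts 1/8 s, in which the tool goes at most 62.5 mm and 10.7 degrees, less where a joint would pass 70% of its speed; a pose out of reach is approached as far as the arm can. A call is refused whole if a number of a shift passes 0.0625 or a number of a turn 0.188, either way. A call with a gripper value outside its range is refused whole. "claw" is the finger opening in m, from 0 to 0.0854, set as the call begins (left out, the last holds). The fingers move at their own pace and stop on an object; "squeeze" is the grip in N (left out, the last holds). Time passes only in rows, so rows that do not move let the fingers close. It gives the time, the measured TCP pose, the force and the opening at its end, in the units of the state.
- r.observe(): the state, without advancing time (a new reading comes with each control period).
- r.snapshot(name): name is "scene" or "top" or "wrist"; returns a dict with "image" (420x560x3 uint8, blue, green, red), "camera_matrix" (3x3 intrinsics, pixels), "k1" (the pictures are not rectified: a ray, as slopes to the right and down, at radius r is drawn at 1 + k1 r^2 times it, then the intrinsics apply), "extrinsics" (4x4, takes a point from camera to world coordinates); the wrist camera has in their place "T_tool_cam" (4x4, takes a point from camera to tool coordinates, whose origin is the TCP and whose axes are the flange's). Camera axes: x right, y down, z forward; pixel columns grow to the right and rows downward; lengths in m; the calibration is good to about 2 mm. A picture is of the moment at which its call begins: read the wrist's pose just before it. There is no depth.
- r.close_job(): hands the job in, once; it reports no verdict.
Trained networks look in a picture, given as the dict that the camera call returned (one of the last four; its "shot" number tells which), for a name from the list of things; names that differ only in an ending like _2 or _b are one class to them, and where a whole thing is asked for, a point or a joint stands for the part that bears it (a point fixed in the world has none). Each returns a list of dicts, best first, with "conf" (0 to 1); they miss things now and then, are a little off and sometimes report something else, mostly with a low value. They report only what shows in the picture. A call takes as long as a camera call. They do not tell look-alikes from the thing itself.
- r.boxes_of(picture, label): "extent" ([left, top, width, height] in pixels, round what is visible of it).
- r.masks_of(picture, label): "pixels" (420x560 bool, what is visible of it) and "extent" ([left, top, width, height] in pixels, round what is visible of it).
- r.pinpoint(picture, label): "uv" ([column, row] in pixels: a listed point, or the origin of a listed thing).
The state is a dict: "clock": time; "q": joint angles; "qd": joint speeds; "tau": joint torques, N m; "tcp_pos": TCP position; "ee_rot": TCP orientation; "contact_force": force on the tool from outside, world axes, zero at the start; "torque": the same for the moment, N m; "opening": finger opening in m.
Only numpy, scipy, OpenCV 4.12 (cv2) and the standard library are available. Lean on these libraries where they do the work, as an engineer would, in place of code of your own. Each camera call takes 0.05 s, during which the arm holds its last target. There are 200 camera calls.

### The job

Set out the moulds for the next wax run: three of the four brown rubber moulds have a colour patch on top, and each of these goes onto the steel cradle whose end stops have the same colour. Lay each flat with the patch up, centred on the plate and lengthwise between the two stops, square with the cradle. Leave the mould without a patch, the tape roll and the blue bottle where they are.

Things in the scene. Friction and masses are not known exactly. Their poses are not given: they have to be found in the camera images.
- mould_red_center (a point): brown rubber mould block, 50 x 76 x 22 mm (x, y, z), lying flat, with a red painted patch 34 x 46 mm on its top; loose, about 0.11 kg. The point is the centre of the block, half-way up; x along its 50 mm side (grasp across this), y along its 76 mm side, z up
- mould_yellow_center (a point): brown rubber mould block, 50 x 76 x 22 mm (x, y, z), lying flat, with a yellow painted patch 34 x 46 mm on its top; loose, about 0.11 kg. The point is the centre of the block, half-way up; x along its 50 mm side (grasp across this), y along its 76 mm side, z up
- mould_blue_center (a point): brown rubber mould block, 50 x 76 x 22 mm (x, y, z), lying flat, with a blue painted patch 34 x 46 mm on its top; loose, about 0.11 kg. The point is the centre of the block, half-way up; x along its 50 mm side (grasp across this), y along its 76 mm side, z up
- cradle_red_seat (a point): fixed dark steel cradle for one mould: flat plate 76 x 128 mm, 6 mm thick, with a red end stop at each end of its 128 mm length (each 60 x 12 mm, 10 mm above the plate; 100 mm clear between the stops; the long sides are open). The point is the centre of the plate's upper face (6 mm above the bench); x across the plate, y along it from stop to stop, z up
- cradle_yellow_seat (a point): fixed dark steel cradle for one mould: flat plate 76 x 128 mm, 6 mm thick, with a yellow end stop at each end of its 128 mm length (each 60 x 12 mm, 10 mm above the plate; 100 mm clear between the stops; the long sides are open). The point is the centre of the plate's upper face (6 mm above the bench); x across the plate, y along it from stop to stop, z up
- cradle_blue_seat (a point): fixed dark steel cradle for one mould: flat plate 76 x 128 mm, 6 mm thick, with a blue end stop at each end of its 128 mm length (each 60 x 12 mm, 10 mm above the plate; 100 mm clear between the stops; the long sides are open). The point is the centre of the plate's upper face (6 mm above the bench); x across the plate, y along it from stop to stop, z up
- mould_plain_center (a point): bystander: a fourth brown rubber mould block of the same 50 x 76 x 22 mm without any patch; loose. The point is its centre; x along 50 mm, y along 76 mm
- tape_center (a point): bystander: roll of white tape lying flat, 58 mm across, 24 mm high; loose. The point is its centre
- ink_center (a point): bystander: small blue bottle with a black cap, 32 x 40 mm, 64 mm high, upright; loose. The point is its centre, half-way up
There are look-alikes about, which are no part of the job. What is shaped like the part that bears mould_red_center but green is not meant.

How it is judged:
By the outcome, as a careful person would: the job done as asked, in the order asked, and still so for the second after the job is handed in, with the robot touching nothing.
It also fails if it takes over 80 s, if anything falls off the work surface, if the arm or the gripper's body presses on something with over 40 N, if the wrist force passes 120 N, or if a joint passes its speed limit or range.

## Working session

There is one attempt and no reset: what is moved stays moved. The work goes in short steps, Python scripts to look and compute and a tool call to move; the robot and the scene stay as the last step left them, time stands still between calls to the robot, and variables do not carry over. Pictures are saved under pics/ and viewed, about 12 in all and at most 16, crops included, and the job is handed in when it is done.

Besides the shell and the picture viewer there is one more tool, called after "Emit:" as name(argument=value, ...) on one line, values as JSON. servo_tool: Moves the arm, as the interface text tells. Its arguments: {"type":"object","properties":{"rows":{"type":"array","items":{"type":"number"}},"claw":{"type":"number"},"squeeze":{"type":"number"}},"required":["rows"]}

```bash
mkdir -p pics; ls; python3 - <<'E'
from station import r
import cv2
s=r.observe();print(s['clock'],s['tcp_pos'],s['ee_rot'],s['opening'])
for n in('top','scene'):
    p=r.snapshot(n);cv2.imwrite(f'pics/{n}0.png',p['image'])
    print(n,p['camera_matrix'].tolist() if hasattr(p['camera_matrix'],'tolist') else p['camera_matrix'],p['k1'],p['extrinsics'])
    for l in['mould_red_center','mould_yellow_center','mould_blue_center','mould_plain_center','cradle_red_seat','cradle_yellow_seat','cradle_blue_seat','tape_center','ink_center']:
        print(l,[(round(d['conf'],2),[round(float(v)) for v in d['uv']]) for d in r.pinpoint(p,l)][:4])
E
```

```text
pics
0.0 [0.27025144 0.53497517 0.19450542] [-2.13807730e-04  2.31757999e-01  9.72773081e-01 -8.47145590e-04] 0.08551087137145316
top [[515.6709970709064, 0.0, 279.0585706184576], [0.0, 515.6709970709064, 212.5747306935655], [0.0, 0.0, 1.0]] -0.13462090316951594 [[ 0.41487905 -0.83850872  0.35324001 -0.16767131]
 [-0.90983804 -0.37874813  0.16954234 -0.29241326]
 [-0.00837374 -0.39173076 -0.92004179  1.65619443]
 [ 0.          0.          0.          1.        ]]
mould_red_center [(0.76, [334, 305]), (0.74, [308, 276]), (0.72, [303, 231])]
mould_yellow_center []
mould_blue_center [(0.82, [260, 206])]
mould_plain_center [(0.61, [359, 244])]
cradle_red_seat [(0.86, [250, 158])]
cradle_yellow_seat []
cradle_blue_seat []
tape_center [(0.59, [180, 148])]
ink_center []
scene [[486.35626693754466, 0.0, 277.8143770852803], [0.0, 486.35626693754466, 216.98866991526023], [0.0, 0.0, 1.0]] -0.14631334384884515 [[ 0.82277671 -0.35649353  0.44266335 -0.13135727]
 [-0.56817571 -0.53598106  0.62442026 -0.82454673]
 [ 0.01465739 -0.76526902 -0.6435437   0.89395393]
 [ 0.          0.          0.          1.        ]]
mould_red_center [(0.79, [274, 334]), (0.62, [293, 245]), (0.56, [268, 290])]
mould_yellow_center [(0.78, [229, 177]), (0.66, [378, 251]), (0.45, [265, 208])]
mould_blue_center [(0.58, [264, 208])]
mould_plain_center [(0.68, [344, 289])]
cradle_red_seat [(0.76, [287, 172])]
cradle_yellow_seat [(0.71, [320, 206]), (0.54, [262, 211])]
cradle_blue_seat [(0.65, [378, 251])]
tape_center [(0.79, [227, 146])]
ink_center [(0.56, [413, 296])]
```

```bash
python3 - <<'E'
import cv2
a=cv2.imread('pics/top0.png')[90:350,120:450]
cv2.imwrite('pics/top0c.png',cv2.resize(a,(762,600),interpolation=cv2.INTER_CUBIC))
E
```

```text
(no output)
```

View pics/top0c.png

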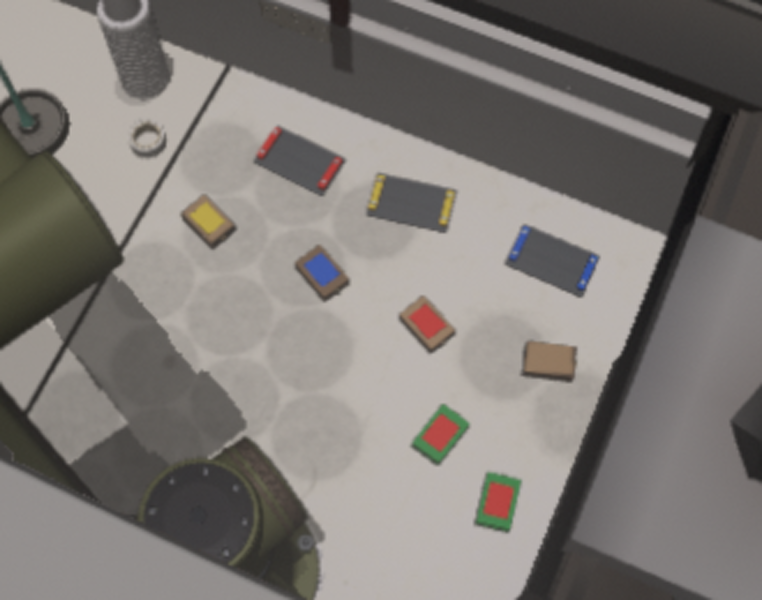

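View pics/scene0.png

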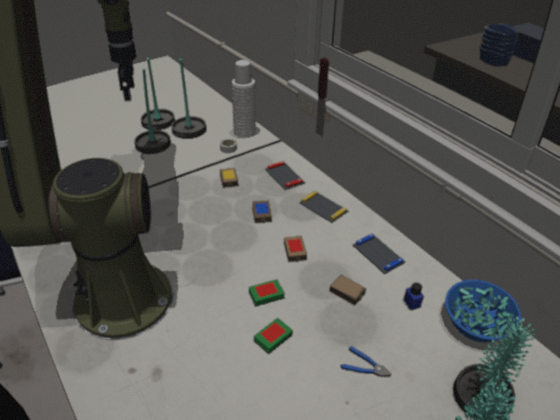

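The picture shows three candidates with a red patch. In top-image pixels, the two green blocks are at (308,276) and (334,305), and the brown one is at (303,231). Only the brown block at (303,231) fits. Its sides are clearly brown in the enlarged crop above, so that confirms it. In the same image, yellow is at about (211,185), blue at (260,206), and the cradles at red (250,158), yellow (298,177), blue (359,202). The plain mould is at (358,246).

```bash
cat > h.py <<'E'
from station import r
import cv2, numpy as np
from scipy.spatial.transform import Rotation as R
def world(p,uv,z,T=None):
    T=np.array(p['extrinsics']) if T is None else T
    n=cv2.undistortPoints(np.float64(uv).reshape(-1,1,2),np.array(p['camera_matrix']),np.array([p['k1'],0,0,0.]))[:,0]
    d=np.c_[n,np.ones(len(n))]@T[:3,:3].T; o=T[:3,3]
    return (o+d*((z-o[2])/d[:,2])[:,None])[:,:2]
HSV={'red':[((0,130,60),(8,255,255)),((172,130,60),(180,255,255))],'yellow':[((20,130,60),(32,255,255))],'blue':[((105,130,50),(125,255,255))]}
def blobs(p,col,amin=15):
    h=cv2.cvtColor(p['image'],cv2.COLOR_BGR2HSV)
    m=sum(cv2.inRange(h,np.array(a),np.array(b)) for a,b in HSV[col])
    k,L,st,c=cv2.connectedComponentsWithStats(m.astype(np.uint8))
    return [(np.argwhere(L==i)[:,::-1].astype(float),st[i,4],c[i]) for i in range(1,k) if st[i,4]>=amin]
def rect(p,pts,z,T=None):
    """centre, long side, short side, angle of long axis (rad, mod pi) from moments in the world plane"""
    w=world(p,pts,z,T); c=w.mean(0); e,V=np.linalg.eigh(np.cov((w-c).T))
    return c,np.sqrt(12*e[1]),np.sqrt(12*e[0]),np.arctan2(V[1,1],V[0,1])%np.pi
def toolT(p,s):
    q=s['ee_rot'];T=np.eye(4);T[:3,:3]=R.from_quat([q[1],q[2],q[3],q[0]]).as_matrix();T[:3,3]=s['tcp_pos']
    return T@np.array(p['T_tool_cam'])
E
python3 - <<'E'
from h import *
for n in('top','scene'):
    p=r.snapshot(n)
    for col in HSV:
        for pts,a,c in blobs(p,col):
            for z in(.016,.022):
                o,l,s,t=rect(p,pts,z)
                if .2<o[0]<.95: print(n,col,a,c.round(),z,o.round(4),round(l,3),round(s,3),round(t,3))
print(r.observe()['clock'])
E
```

```text
top red 21 [236. 151.] 0.016 [0.6197 0.2534] 0.032 0.01 3.101
top red 21 [236. 151.] 0.022 [0.6168 0.2514] 0.032 0.01 3.101
top red 27 [263. 164.] 0.016 [0.6132 0.1421] 0.038 0.011 2.965
top red 27 [263. 164.] 0.022 [0.6103 0.1405] 0.038 0.011 2.965
top red 123 [305. 229.] 0.016 [ 0.4433 -0.0945] 0.046 0.034 1.171
top red 123 [305. 229.] 0.022 [ 0.441  -0.0953] 0.046 0.034 1.171
top red 129 [310. 277.] 0.016 [ 0.2953 -0.1794] 0.045 0.032 2.913
top red 129 [310. 277.] 0.022 [ 0.2937 -0.1798] 0.044 0.032 2.913
top red 134 [335. 306.] 0.016 [ 0.2379 -0.2924] 0.044 0.032 0.178
top red 134 [335. 306.] 0.022 [ 0.2364 -0.2924] 0.043 0.032 0.178
top yellow 19 [283. 173.] 0.016 [0.6091 0.0618] 0.032 0.009 0.217
top yellow 19 [283. 173.] 0.022 [0.6062 0.0605] 0.032 0.009 0.217
top yellow 17 [313. 179.] 0.016 [ 0.6306 -0.0467] 0.029 0.009 0.155
top yellow 17 [313. 179.] 0.022 [ 0.6277 -0.0476] 0.029 0.009 0.155
top yellow 105 [209. 184.] 0.016 [0.4597 0.2815] 0.045 0.033 1.17
top yellow 105 [209. 184.] 0.022 [0.4574 0.2794] 0.045 0.033 1.17
top blue 18 [345. 195.] 0.016 [ 0.6182 -0.1723] 0.03 0
[... 1942 characters left out ...]
201 0.156 0.146
scene blue 150 [414. 299.] 0.016 [ 0.571  -0.4016] 0.051 0.03 0.982
scene blue 150 [414. 299.] 0.022 [ 0.5662 -0.4045] 0.051 0.03 0.982
scene blue 134 [493. 311.] 0.016 [ 0.7008 -0.5416] 0.061 0.031 0.217
scene blue 134 [493. 311.] 0.022 [ 0.6951 -0.5435] 0.06 0.031 0.217
scene blue 17 [472. 319.] 0.016 [ 0.6392 -0.5257] 0.018 0.007 0.437
scene blue 17 [472. 319.] 0.022 [ 0.6339 -0.5277] 0.018 0.007 0.437
scene blue 82 [362. 355.] 0.016 [ 0.3615 -0.4477] 0.062 0.007 1.834
scene blue 82 [362. 355.] 0.022 [ 0.3581 -0.4503] 0.061 0.007 1.834
scene blue 98 [357. 369.] 0.016 [ 0.3306 -0.4675] 0.067 0.008 2.311
scene blue 98 [357. 369.] 0.022 [ 0.3275 -0.4699] 0.066 0.008 2.311
1.1
```

Emit:
servo_tool(rows=[0.0235, -0.032, 0.005, -0.185, 0.0235, -0.032, 0.005, -0.185, 0.0235, -0.032, 0, -0.185, 0.0235, -0.032, 0, -0.185, 0.0235, -0.032, 0, -0.185, 0.0235, -0.032, 0, -0.185, 0.0235, -0.032, 0, -0.185, 0.0235, -0.032, 0, -0.185, 0, 0, 0, 0], claw=0.0854)

```text
clock: 2.22
tcp_pos: [0.4599, 0.2777, 0.2055]
ee_rot: [0.0, 0.828, 0.56, 0.0]
contact_force: [0.9, 1.1, -1.1]
opening: 0.0851
```

```bash
cat >> h.py <<'E'
def wrist(name=None,cols=HSV,amin=60,zs=(.022,)):
    s=r.observe();p=r.snapshot('wrist');T=toolT(p,s)
    if name: cv2.imwrite('pics/'+name,p['image'])
    ty=T@np.linalg.inv(np.array(p['T_tool_cam']));jaw=np.arctan2(ty[1,1],ty[0,1])
    print('clock',s['clock'],'tcp',s['tcp_pos'].round(4),'jaw',round(jaw,4),'q6',round(s['q'][5],2),'F',np.round(s['contact_force'],1),'open',s['opening'])
    for col in cols:
        for pts,a,c in blobs(p,col,amin):
            for z in zs:
                o,l,sh,t=rect(p,pts,z,T); lo,hi=pts.min(0),pts.max(0)
                print(col,a,c.round(),'EDGE' if lo.min()<2 or hi[0]>557 or hi[1]>417 else '',z,o.round(4),round(l,4),round(sh,4),round(t,4))
    return p,T
E
python3 - <<'E'
from h import *
p,T=wrist('w1.png',zs=(.016,.022));print(p['T_tool_cam'],p['camera_matrix'],p['k1'])
E
```

```text
clock 2.225 tcp [0.4599 0.2777 0.2055] jaw -0.3811 q6 2.5 F [ 0.9  1.1 -1.1] open 0.08513530530030815
red 458 [411. 151.]  0.016 [0.6197 0.2542] 0.0584 0.0134 3.0464
red 458 [411. 151.]  0.022 [0.6176 0.2558] 0.0574 0.0132 3.0464
red 405 [424. 231.]  0.016 [0.6096 0.145 ] 0.0576 0.0145 3.0446
red 405 [424. 231.]  0.022 [0.6077 0.1483] 0.0567 0.0143 3.0446
yellow 1041 [282. 183.]  0.016 [0.4579 0.2762] 0.0477 0.0358 1.1693
yellow 1041 [282. 183.]  0.022 [0.4584 0.2774] 0.0469 0.0352 1.1693
yellow 425 [437. 280.]  0.016 [0.6088 0.0654] 0.0572 0.0178 0.1815
yellow 425 [437. 280.]  0.022 [0.6069 0.0701] 0.0563 0.0175 0.1815
blue 637 [330. 309.]  0.016 [0.4523 0.076 ] 0.0465 0.034 1.0715
blue 637 [330. 309.]  0.022 [0.4529 0.0805] 0.0457 0.0335 1.0715
blue 110 [464. 399.]  0.016 [ 0.5977 -0.165 ] 0.0235 0.0187 2.2025
blue 110 [464. 399.]  0.022 [ 0.5959 -0.1566] 0.0232 0.0184 2.2025
[[-1.30392196e-03 -9.53826133e-01 -3.00356469e-01  7.70868997e-02]
 [ 9.99998910e-01 -1.45161951e-03  2.68587808e-04 -1.27438604e-04]
 [-6.92189381e-04 -3.00355792e-01  9.53826986e-01 -1.78081184e-01]
 [ 0.00000000e+00  0.00000000e+00  0.00000000e+00  1.00000000e+00]] [[295.17075042   0.         282.79612969]
 [  0.         295.17075042 210.42832649]
 [  0.           0.           1.        ]] 0.011998002513776621
```

View pics/w1.png

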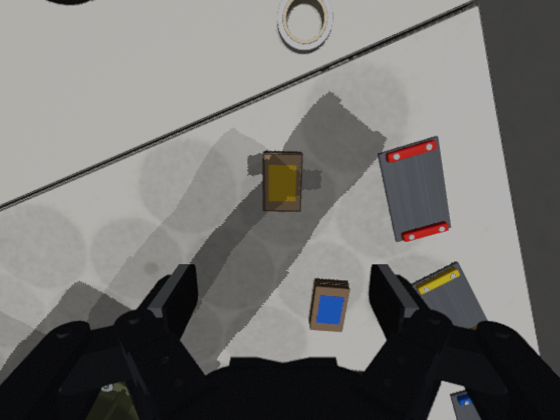

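Emit:
servo_tool(rows=[-0.0015, 0, -0.05, -0.02, 0, 0, -0.05, 0, 0, 0, -0.05, 0, 0, 0, -0.03, 0, 0, 0, -0.0165, 0, 0, 0, 0, 0])

```text
clock: 3.02
tcp_pos: [0.4561, 0.2798, 0.0083]
ee_rot: [-0.0, 0.832, 0.554, -0.001]
contact_force: [0.0, -0.7, -0.3]
opening: 0.0855
```

Emit:
servo_tool(rows=[0, 0, 0, 0, 0, 0, 0, 0, 0, 0, 0, 0, 0, 0, 0, 0, 0, 0, 0, 0, 0, 0, 0, 0], claw=0.035, squeeze=35)

```text
clock: 3.78
tcp_pos: [0.457, 0.2795, 0.0089]
ee_rot: [0.0, 0.833, 0.554, -0.0]
contact_force: [0.4, -0.1, 0.4]
opening: 0.0352
```

```bash
python3 - <<'E'
from h import *
p,T=wrist('w2.png')
print(r.observe()['q'])
E
```

```text
clock 3.775 tcp [0.457  0.2795 0.0089] jaw -0.3971 q6 2.52 F [ 0.4 -0.1  0.4] open 0.03516233213854452
red 1366 [529. 188.] EDGE 0.022 [0.6004 0.2606] 0.0358 0.0142 3.0188
red 979 [537. 334.] EDGE 0.022 [0.5892 0.1574] 0.0306 0.0181 2.9591
yellow 3890 [286. 251.]  0.022 [0.4585 0.2778] 0.0463 0.0345 1.1717
[ 5.48871530e-01  3.44347930e-01 -4.62657752e-01  7.63846136e-01
 -4.08893726e-06  2.51668085e+00]
```

View pics/w2.png

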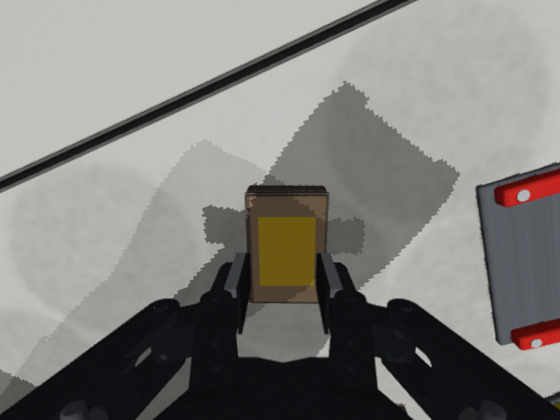

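```bash
python3 - <<'E'
from h import *
a=cv2.imread('pics/w2.png')[170:350,180:390]
a=cv2.resize(a,None,fx=3,fy=3,interpolation=cv2.INTER_CUBIC)
a=cv2.convertScaleAbs(a,alpha=1.8,beta=20)
p=r.snapshot('scene');b=p['image'][130:210,185:285];b=cv2.resize(b,(675,540),interpolation=cv2.INTER_CUBIC)
cv2.imwrite('pics/c2.png',cv2.resize(np.hstack([a[:540],b]),(800,330)))
E
```

```text
(no output)
```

View pics/c2.png

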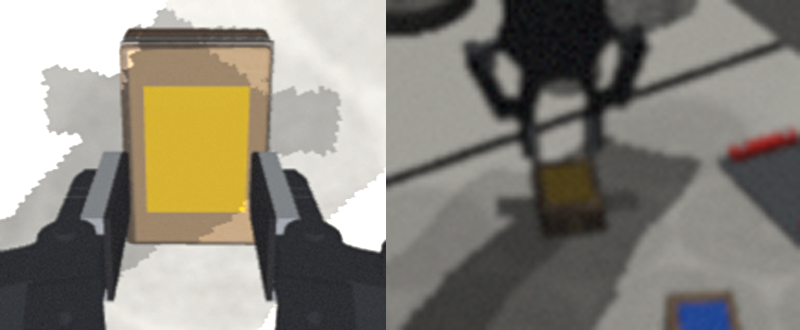

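Emit:
servo_tool(rows=[0, 0, 0, 0, 0, 0, 0, 0, 0, 0, 0, 0, 0.001, -0.0015, -0.004, 0, 0, 0, -0.003, 0, 0, 0, 0, 0], claw=0.0854)

```text
clock: 4.62
tcp_pos: [0.4577, 0.2778, 0.0015]
ee_rot: [-0.0, 0.833, 0.554, -0.0]
contact_force: [-0.5, -0.6, 0.3]
opening: 0.085
```

```bash
python3 - <<'E'
from h import *
p,T=wrist('w3.png',cols=['yellow'])
p=r.snapshot('scene');b=p['image'][130:200,190:270]
a=cv2.imread('pics/w3.png')[150:400,140:430]
cv2.imwrite('pics/c3.png',np.hstack([cv2.resize(a,(464,400)),cv2.resize(b,(330,400),interpolation=cv2.INTER_CUBIC)]))
E
```

```text
clock 4.625 tcp [0.4577 0.2778 0.0015] jaw -0.3971 q6 2.51 F [-0.5 -0.6  0.3] open 0.08497086084743562
yellow 4232 [284. 254.]  0.022 [0.4585 0.2778] 0.0465 0.0345 1.1734
```

View pics/c3.png

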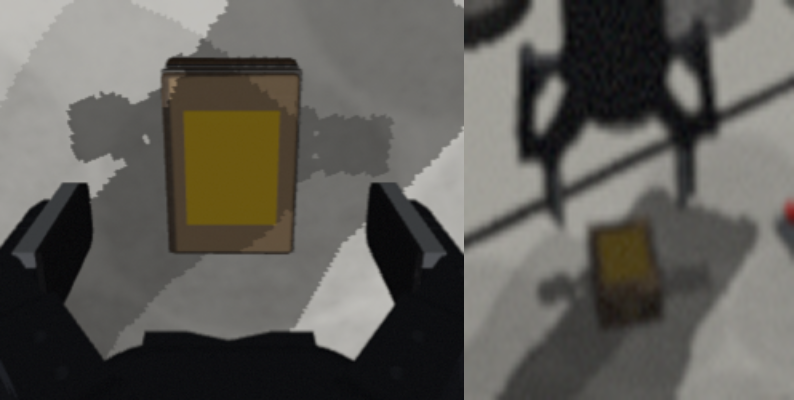

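```bash
python3 - <<'E'
from h import *
print(r.grip_point_offset,[a for a in dir(r) if a[0]!='_'])
p=r.snapshot('scene')
for z in(.0,.015,.03,.045,.05,.06): print(z,world(p,[[243.6,165.9],[213.3,168.1],[228.4,167]],z).round(3).tolist())
E
```

```text
0.0187 ['IKError', 'boxes_of', 'close_job', 'grip_point_offset', 'masks_of', 'observe', 'pinpoint', 'snapshot']
0.0 [[0.538, 0.318], [0.449, 0.362], [0.493, 0.34]]
0.015 [[0.527, 0.299], [0.439, 0.342], [0.483, 0.321]]
0.03 [[0.515, 0.28], [0.43, 0.322], [0.472, 0.301]]
0.045 [[0.504, 0.261], [0.42, 0.302], [0.462, 0.281]]
0.05 [[0.5, 0.254], [0.417, 0.296], [0.458, 0.275]]
0.06 [[0.493, 0.241], [0.41, 0.282], [0.451, 0.262]]
```

The fingertips really are about 34 mm short of the reported TCP: the wrist and scene views both put the open tips at z ≈ 0.048. I'll lower by that amount and watch the force.

Emit:
servo_tool(rows=[0.0005, 0, -0.012, 0, 0, 0, -0.012, 0, 0, 0, -0.008, 0, 0, 0, -0.004, 0, 0, 0, 0, 0])

```text
clock: 5.4
tcp_pos: [0.4583, 0.2779, -0.0345]
ee_rot: [-0.0, 0.833, 0.554, -0.0]
contact_force: [1.1, -0.0, 0.3]
opening: 0.0856
```

Emit:
servo_tool(rows=[0, 0, 0, 0, 0, 0, 0, 0, 0, 0, 0, 0, 0, 0, 0, 0, 0, 0, 0, 0], claw=0.035)

```text
clock: 6.02
tcp_pos: [0.459, 0.2783, -0.0336]
ee_rot: [0.0, 0.833, 0.554, 0.0]
contact_force: [0.5, -0.3, 5.9]
opening: 0.0494
```

Emit:
servo_tool(rows=[0, 0, 0.02, 0, 0, 0, 0.045, 0, 0, 0, 0.05, 0, 0.002, -0.046, 0.05, 0.11, 0.002, -0.046, 0.035, 0.11, 0.002, -0.046, 0, 0.11, 0.002, -0.046, 0, 0.11, 0.002, -0.046, 0, 0.11, 0, -0.048, 0, 0.03, 0, 0, 0, 0])

```text
clock: 7.28
tcp_pos: [0.4677, 0.0011, 0.1614]
ee_rot: [-0.0, 0.641, 0.767, -0.001]
contact_force: [0.6, 0.5, -1.3]
opening: 0.0495
```

```bash
python3 - <<'E'
from h import *
p,T=wrist('w4.png',zs=(.016,.022))
E
```

```text
clock 7.275 tcp [0.4677 0.0011 0.1614] jaw 0.1782 q6 1.4 F [ 0.6  0.5 -1.3] open 0.04945189409872353
red 746 [445.  80.]  0.016 [0.6087 0.1401] 0.059 0.0133 3.0673
red 746 [445.  80.]  0.022 [0.6058 0.1389] 0.0579 0.0131 3.0673
red 577 [116. 303.]  0.016 [ 0.2849 -0.1827] 0.0394 0.0288 0.4653
red 577 [116. 303.]  0.022 [ 0.288  -0.1778] 0.0387 0.0282 0.4653
yellow 578 [420. 158.]  0.016 [0.6082 0.0611] 0.0588 0.0133 0.1654
yellow 578 [420. 158.]  0.022 [0.6053 0.0614] 0.0578 0.0131 0.1654
yellow 6232 [283. 288.]  0.016 [ 0.49   -0.1244] 0.1231 0.0908 1.7485
yellow 6232 [283. 288.]  0.022 [ 0.4894 -0.1207] 0.1209 0.0891 1.7485
yellow 477 [407. 251.]  0.016 [ 0.6275 -0.047 ] 0.0582 0.0143 0.166
yellow 477 [407. 251.]  0.022 [ 0.6243 -0.0447] 0.0571 0.014 0.166
blue 1535 [282. 114.]  0.016 [0.4529 0.0802] 0.0465 0.034 1.0927
blue 1535 [282. 114.]  0.022 [0.4529 0.0801] 0.0456 0.0334 1.0927
```

View pics/w4.png

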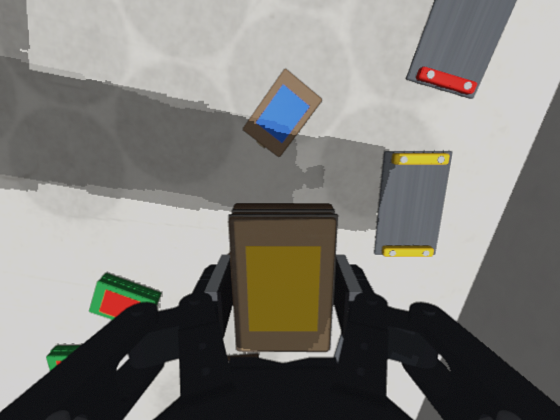

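Emit:
servo_tool(rows=[0.03, 0.0014, 0, 0, 0.04, 0.0014, 0, -0.004, 0.04, 0.0014, -0.02, 0, 0.03, 0.001, -0.03, 0, 0.0103, 0.0004, -0.04, 0, 0, 0, -0.03, 0, 0, 0, 0, 0])

```text
clock: 8.2
tcp_pos: [0.6156, 0.0108, 0.0387]
ee_rot: [-0.003, 0.64, 0.768, -0.002]
contact_force: [-0.8, -0.5, -1.3]
opening: 0.0492
```

```bash
python3 - <<'E'
from h import *
s=r.observe();z=s['tcp_pos'][2]+.0336+.022
p,T=wrist('w5.png',cols=['yellow'],zs=(.016,z))
E
```

```text
clock 8.2 tcp [0.6156 0.0108 0.0387] jaw 0.1806 q6 1.41 F [-0.8 -0.5 -1.3] open 0.04915003754412107
yellow 1442 [288. 158.]  0.016 [0.6101 0.0616] 0.0567 0.0131 0.1774
yellow 1442 [288. 158.]  0.09427166247093119 [0.6073 0.0714] 0.0346 0.008 0.1774
yellow 6167 [283. 287.]  0.016 [ 0.6242 -0.0378] 0.0754 0.0563 1.7435
yellow 6167 [283. 287.]  0.09427166247093119 [0.6159 0.0107] 0.046 0.0344 1.7435
```

View pics/w5.png

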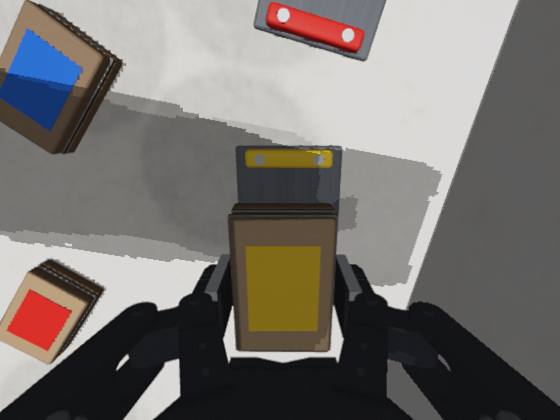

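Emit:
servo_tool(rows=[0.0015, -0.002, -0.01, -0.005, 0.0015, -0.002, -0.015, 0, 0, 0, -0.015, 0, 0, 0, -0.01, 0, 0, 0, 0, 0, 0, 0, 0, 0])

```text
clock: 9.0
tcp_pos: [0.6219, 0.0053, -0.0079]
ee_rot: [0.0, 0.643, 0.766, 0.0]
contact_force: [-0.1, -0.6, -0.8]
opening: 0.0498
```

```bash
python3 - <<'E'
from h import *
s=r.observe();z=s['tcp_pos'][2]+.0336+.022
p,T=wrist('w6.png',cols=['yellow'],zs=(.016,z))
E
```

```text
clock 9.0 tcp [ 0.6219  0.0053 -0.0079] jaw 0.1739 q6 1.41 F [-0.1 -0.6 -0.8] open 0.04982946630772844
yellow 2350 [279. 157.]  0.016 [0.6101 0.0615] 0.0562 0.0127 0.1785
yellow 2350 [279. 157.]  0.047675760162551 [0.6097 0.0656] 0.0447 0.0101 0.1785
yellow 6163 [283. 287.]  0.016 [ 0.6252 -0.0144] 0.0579 0.0433 1.7466
yellow 6163 [283. 287.]  0.047675760162551 [0.6218 0.0053] 0.046 0.0344 1.7466
```

Emit:
servo_tool(rows=[-0.0018, 0.001, -0.008, 0.003, 0, 0, -0.006, 0, 0, 0, -0.003, 0, 0, 0, -0.0015, 0, 0, 0, 0, 0])

```text
clock: 9.68
tcp_pos: [0.6199, 0.0063, -0.0267]
ee_rot: [-0.0, 0.642, 0.767, -0.0]
contact_force: [0.6, -0.1, -2.0]
opening: 0.0497
```

```bash
python3 - <<'E'
from h import *
s=r.observe();z=s['tcp_pos'][2]+.0336+.022
p,T=wrist('w7.png',cols=['yellow'],zs=(.016,z))
E
```

```text
clock 9.675 tcp [ 0.6199  0.0063 -0.0267] jaw 0.177 q6 1.4 F [ 0.6 -0.1 -2. ] open 0.049696934104520085
yellow 3011 [283. 165.]  0.016 [0.6101 0.0618] 0.0563 0.0128 0.1754
yellow 3011 [283. 165.]  0.02886731768198192 [0.6097 0.0637] 0.0509 0.0116 0.1754
yellow 6165 [283. 287.]  0.016 [ 0.6212 -0.0017] 0.0509 0.038 1.7495
yellow 6165 [283. 287.]  0.02886731768198192 [0.6198 0.0062] 0.046 0.0344 1.7495
yellow 857 [284. 355.]  0.016 [ 0.6292 -0.0442] 0.0563 0.0074 0.1803
yellow 857 [284. 355.]  0.02886731768198192 [ 0.627  -0.0321] 0.051 0.0067 0.1803
```

Emit:
servo_tool(rows=[0, 0, -0.001, 0, 0, 0, 0, 0, 0, 0, 0, 0, 0, 0, 0.015, 0, 0, 0, 0.04, 0], claw=0.068)

```text
clock: 10.35
tcp_pos: [0.618, 0.0063, 0.0269]
ee_rot: [-0.001, 0.642, 0.767, -0.001]
contact_force: [1.0, -0.1, 0.4]
opening: 0.0682
```

Emit:
servo_tool(rows=[-0.02, 0.01, 0.02, -0.13, -0.037, 0.016, 0.012, -0.13, -0.037, 0.016, 0, -0.13, -0.037, 0.016, 0, -0.13, -0.036, 0.016, 0, -0.137, 0, 0, 0, 0, 0, 0, 0, 0], claw=0.0854)

```text
clock: 11.22
tcp_pos: [0.4544, 0.0805, 0.0605]
ee_rot: [0.001, 0.855, 0.519, 0.001]
contact_force: [0.2, -0.2, 0.6]
opening: 0.0852
```

```bash
python3 - <<'E'
from h import *
p,T=wrist('w8.png',zs=(.016,.022,.028))
E
```

```text
clock 11.225 tcp [0.4544 0.0805 0.0605] jaw -0.4788 q6 2.23 F [ 0.2 -0.2  0.6] open 0.08519990436005685
red 1603 [447.  40.]  0.016 [0.6094 0.1413] 0.0602 0.0121 3.0545
red 1603 [447.  40.]  0.022 [0.6062 0.1415] 0.0586 0.0118 3.0545
red 1603 [447.  40.]  0.028 [0.6029 0.1417] 0.0569 0.0115 3.0545
red 139 [357. 369.]  0.016 [ 0.4471 -0.0851] 0.0194 0.0093 2.467
red 139 [357. 369.]  0.022 [ 0.4482 -0.0788] 0.0189 0.009 2.467
red 139 [357. 369.]  0.028 [ 0.4493 -0.0725] 0.0184 0.0088 2.467
yellow 1487 [479. 147.]  0.016 [0.6084 0.0634] 0.0585 0.0148 0.1644
yellow 1487 [479. 147.]  0.022 [0.6052 0.0657] 0.0569 0.0144 0.1644
yellow 1487 [479. 147.]  0.028 [0.602 0.068] 0.0554 0.014 0.1644
yellow 2794 [527. 211.] EDGE 0.016 [ 0.628  -0.0026] 0.049 0.0364 1.7325
yellow 2794 [527. 211.] EDGE 0.022 [0.6242 0.0015] 0.0476 0.0355 1.7325
yellow 2794 [527. 211.] EDGE 0.028 [0.6205 0.0056] 0.0463 0.0345 1.7325
yellow 738 [531. 261.] EDGE 0.016 [ 0.6202 -0.0474] 0.0485 0.014 0.052
yellow 738 [531. 261.] EDGE 0.022 [ 0.6167 -0.0421] 0.0472 0.0136 0.052
yellow 738 [531. 261.] EDGE 0.028 [ 0.6131 -0.0368] 0.0459 0.0132 0.052
blue 2399 [281. 222.]  0.016 [0.452  0.0786] 0.047 0.0348 1.0726
blue 2399 [281. 222.]  0.022 [0.453  0.0805] 0.0457 0.0338 1.0726
blue 2399 [281. 222.]  0.028 [0.454  0.0824] 0.0444 0.0329 1.0726
blue 194 [554. 364.] EDGE 0.016 [ 0.6126 -0.1636] 0.0219 0.0104 1.5979
blue 194 [554. 364.] EDGE 0.022 [ 0.6093 -0.1552] 0.0213 0.0102 1.5979
blue 194 [554. 364.] EDGE 0.028 [ 0.6059 -0.1467] 0.0207 0.0099 1.5979
```

View pics/w8.png

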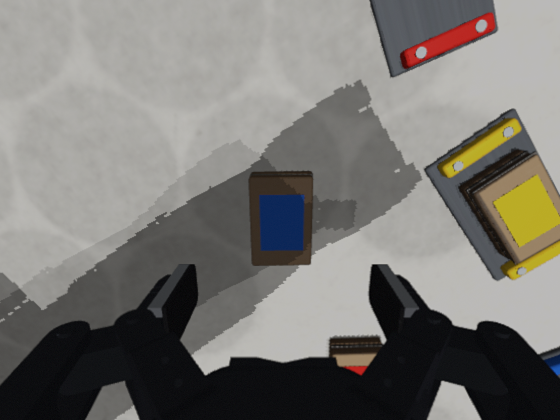

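Emit:
servo_tool(rows=[-0.0014, 0, -0.02, -0.019, 0, 0, -0.03, 0, 0, 0, -0.025, 0, 0, 0, -0.013, 0, 0, 0, -0.005, 0, 0, 0, 0, 0])

```text
clock: 12.02
tcp_pos: [0.452, 0.0803, -0.0334]
ee_rot: [0.0, 0.86, 0.511, 0.0]
contact_force: [0.5, 0.2, 0.1]
opening: 0.0858
```

Emit:
servo_tool(rows=[0, 0, 0, 0, 0, 0, 0, 0, 0, 0, 0, 0, 0, 0, 0, 0, 0, 0, 0, 0], claw=0.035)

```text
clock: 12.65
tcp_pos: [0.4522, 0.0805, -0.0328]
ee_rot: [0.0, 0.86, 0.511, 0.001]
contact_force: [-0.5, -0.9, 6.8]
opening: 0.0499
```

Emit:
servo_tool(rows=[0, 0, 0.02, 0, 0, 0, 0.04, 0, 0.015, -0.03, 0.03, 0.07, 0.0235, -0.045, 0, 0.07, 0.0235, -0.045, 0, 0.07, 0.0235, -0.045, 0, 0.07, 0.0235, -0.045, 0, 0.07, 0.0235, -0.045, 0, 0.07, 0.0235, -0.045, 0, 0.07, 0.007, -0.01, 0, 0, 0, 0, 0, 0, 0, 0, 0, 0])

```text
clock: 14.15
tcp_pos: [0.6135, -0.2282, 0.0561]
ee_rot: [-0.001, 0.71, 0.704, -0.0]
contact_force: [-0.3, -0.0, 0.1]
opening: 0.0495
```

```bash
python3 - <<'E'
from h import *
s=r.observe();z=s['tcp_pos'][2]+.0328+.022
p,T=wrist('w9.png',cols=['blue'],zs=(.016,z))
E
```

```text
clock 14.15 tcp [ 0.6135 -0.2282  0.0561] jaw -0.0082 q6 1.22 F [-0.3 -0.   0.1] open 0.04952499631955033
blue 1208 [291. 149.]  0.016 [ 0.6199 -0.173 ] 0.057 0.0128 3.1221
blue 1208 [291. 149.]  0.11087737181094989 [ 0.6175 -0.1635] 0.0322 0.0072 3.1221
blue 6021 [283. 285.]  0.016 [ 0.6129 -0.2858] 0.0809 0.06 1.5703
blue 6021 [283. 285.]  0.11087737181094989 [ 0.6135 -0.2273] 0.0457 0.0339 1.5703
```

View pics/w9.png

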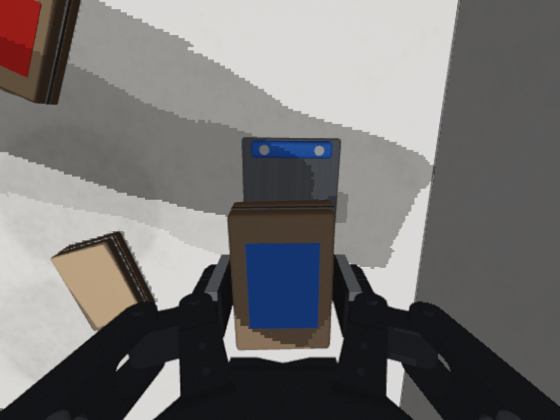

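Emit:
servo_tool(rows=[0.003, -0.001, -0.015, -0.015, 0.0025, -0.0007, -0.02, 0, 0, 0, -0.02, 0, 0, 0, -0.015, 0, 0, 0, 0, 0, 0, 0, 0, 0])

```text
clock: 14.95
tcp_pos: [0.6203, -0.2315, -0.0134]
ee_rot: [0.0, 0.716, 0.699, 0.0]
contact_force: [-0.7, 0.7, -1.7]
opening: 0.0496
```

```bash
python3 - <<'E'
from h import *
s=r.observe();z=s['tcp_pos'][2]+.0328+.022
p,T=wrist('w10.png',cols=['blue'],zs=(.016,z))
E
```

```text
clock 14.95 tcp [ 0.6203 -0.2315 -0.0134] jaw -0.024 q6 1.24 F [-0.7  0.7 -1.7] open 0.04956542059013226
blue 2501 [279. 156.]  0.016 [ 0.6201 -0.1729] 0.0567 0.0125 3.1256
blue 2501 [279. 156.]  0.04139727910448026 [ 0.6204 -0.1697] 0.047 0.0104 3.1256
blue 6023 [283. 285.]  0.016 [ 0.6198 -0.2462] 0.0552 0.0409 1.5536
blue 6023 [283. 285.]  0.04139727910448026 [ 0.6202 -0.2305] 0.0458 0.0339 1.5536
```

Emit:
servo_tool(rows=[-0.001, 0.0016, -0.005, 0.001, 0, 0, -0.005, 0, 0, 0, -0.003, 0, 0, 0, 0, 0, 0, 0, 0, 0])

```text
clock: 15.62
tcp_pos: [0.619, -0.2298, -0.0267]
ee_rot: [-0.0, 0.715, 0.699, 0.0]
contact_force: [-1.1, 0.7, -1.3]
opening: 0.0493
```

```bash
python3 - <<'E'
from h import *
s=r.observe();z=s['tcp_pos'][2]+.0328+.022
p,T=wrist('w11.png',cols=['blue'],zs=(.016,z))
E
```

```text
clock 15.625 tcp [ 0.619  -0.2298 -0.0267] jaw -0.023 q6 1.24 F [-1.1  0.7 -1.3] open 0.049338347494111305
blue 3054 [282. 163.]  0.016 [ 0.6201 -0.1728] 0.0563 0.013 3.1201
blue 3054 [282. 163.]  0.028103500725951504 [ 0.6201 -0.171 ] 0.0513 0.0118 3.1201
blue 6022 [283. 285.]  0.016 [ 0.6187 -0.2363] 0.0503 0.0372 1.5541
blue 6022 [283. 285.]  0.028103500725951504 [ 0.6189 -0.2288] 0.0458 0.0339 1.5541
blue 1003 [285. 354.]  0.016 [ 0.6187 -0.2806] 0.0568 0.0082 3.1305
blue 1003 [285. 354.]  0.028103500725951504 [ 0.6189 -0.2692] 0.0517 0.0075 3.1305
```

Emit:
servo_tool(rows=[0, 0, -0.0005, 0, 0, 0, 0, 0, 0, 0, 0, 0, 0, 0, 0.015, 0, 0, 0, 0.04, 0], claw=0.068)

```text
clock: 16.3
tcp_pos: [0.6171, -0.2291, 0.0272]
ee_rot: [-0.002, 0.715, 0.699, -0.001]
contact_force: [0.4, 0.2, 0.1]
opening: 0.0677
```

Emit:
servo_tool(rows=[-0.02, 0.014, 0.02, -0.07, -0.04, 0.03, 0.012, -0.08, -0.04, 0.03, 0, -0.08, -0.04, 0.03, 0, -0.08, -0.038, 0.03, 0, -0.08, 0, 0, 0, 0, 0, 0, 0, 0], claw=0.0854)

```text
clock: 17.18
tcp_pos: [0.4426, -0.0962, 0.0611]
ee_rot: [0.001, 0.837, 0.547, 0.001]
contact_force: [0.6, -0.3, -0.0]
opening: 0.0857
```

```bash
python3 - <<'E'
from h import *
p,T=wrist('w12.png',cols=['red','blue'],zs=(.022,))
E
```

```text
clock 17.175 tcp [ 0.4426 -0.0962  0.0611] jaw -0.4122 q6 1.77 F [ 0.6 -0.3 -0. ] open 0.08568401352758387
red 2473 [282. 222.]  0.022 [ 0.4416 -0.0965] 0.0464 0.0344 1.1189
red 83 [191. 352.]  0.022 [ 0.316  -0.1776] 0.0188 0.005 1.4839
blue 1313 [520. 215.] EDGE 0.022 [ 0.6121 -0.1658] 0.0556 0.0158 3.1076
blue 1566 [543. 284.] EDGE 0.022 [ 0.6186 -0.2346] 0.0471 0.0259 1.4558
blue 391 [535. 327.] EDGE 0.022 [ 0.6052 -0.2747] 0.0431 0.012 2.8144
```

View pics/w12.png

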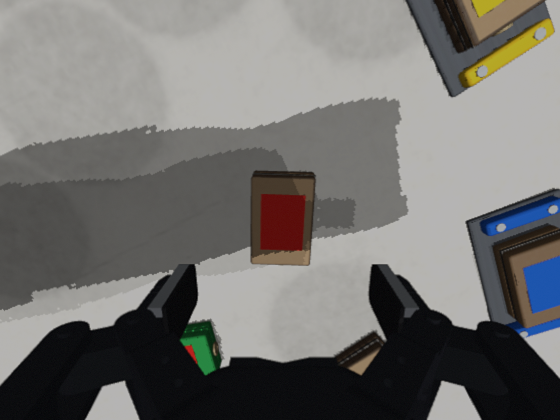

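Emit:
servo_tool(rows=[-0.0005, -0.0003, -0.02, -0.04, 0, 0, -0.03, 0, 0, 0, -0.025, 0, 0, 0, -0.013, 0, 0, 0, -0.0055, 0, 0, 0, 0, 0])

```text
clock: 17.98
tcp_pos: [0.441, -0.0963, -0.0334]
ee_rot: [0.0, 0.848, 0.53, 0.0]
contact_force: [-0.5, 0.6, -0.5]
opening: 0.0852
```

Emit:
servo_tool(rows=[0, 0, 0, 0, 0, 0, 0, 0, 0, 0, 0, 0, 0, 0, 0, 0, 0, 0, 0, 0], claw=0.035)

```text
clock: 18.6
tcp_pos: [0.4413, -0.0962, -0.0328]
ee_rot: [0.001, 0.848, 0.53, 0.001]
contact_force: [-0.8, -0.2, 5.8]
opening: 0.0495
```

Emit:
servo_tool(rows=[0, 0, 0.02, 0, 0, 0, 0.04, 0, 0.015, 0.027, 0.03, 0.05, 0.025, 0.042, 0, 0.05, 0.025, 0.042, 0, 0.05, 0.025, 0.042, 0, 0.05, 0.025, 0.042, 0, 0.05, 0.025, 0.042, 0, 0.05, 0.025, 0.042, 0, 0.06, 0.009, 0.015, 0, 0, 0, 0, 0, 0, 0, 0, 0, 0])

```text
clock: 20.1
tcp_pos: [0.6135, 0.1966, 0.0561]
ee_rot: [-0.0, 0.74, 0.673, -0.001]
contact_force: [-0.3, -0.6, -1.7]
opening: 0.0496
```

```bash
python3 - <<'E'
from h import *
s=r.observe();z=s['tcp_pos'][2]+.0328+.022
p,T=wrist('w13.png',cols=['red'],zs=(.016,z))
E
```

```text
clock 20.1 tcp [0.6135 0.1966 0.0561] jaw -0.0941 q6 1.98 F [-0.3 -0.6 -1.7] open 0.04958532819098491
red 1180 [286. 146.]  0.016 [0.6212 0.2535] 0.0563 0.0126 3.045
red 1180 [286. 146.]  0.11089499056911009 [0.621  0.2622] 0.0318 0.0071 3.045
red 6186 [283. 286.]  0.016 [0.6077 0.138 ] 0.0827 0.0606 1.4771
red 6186 [283. 286.]  0.11089499056911009 [0.6134 0.197 ] 0.0467 0.0343 1.4771
```

Emit:
servo_tool(rows=[0.001, 0.0004, -0.015, -0.003, 0.001, 0.0004, -0.02, 0, 0, 0, -0.02, 0, 0, 0, -0.013, 0, 0, 0, 0, 0, 0, 0, 0, 0])

```text
clock: 20.9
tcp_pos: [0.6169, 0.1987, -0.0111]
ee_rot: [0.0, 0.74, 0.672, 0.0]
contact_force: [0.8, -0.2, -1.1]
opening: 0.0494
```

```bash
python3 - <<'E'
from h import *
s=r.observe();z=s['tcp_pos'][2]+.0328+.022
p,T=wrist('w14.png',cols=['red'],zs=(.016,z))
E
```

```text
clock 20.9 tcp [ 0.6169  0.1987 -0.0111] jaw -0.0962 q6 1.98 F [ 0.8 -0.2 -1.1] open 0.04940906412570682
red 2395 [281. 162.]  0.016 [0.6213 0.2538] 0.0564 0.0126 3.0534
red 2395 [281. 162.]  0.04370356730845609 [0.6218 0.2577] 0.046 0.0103 3.0534
red 6188 [283. 286.]  0.016 [0.6151 0.1818] 0.0572 0.042 1.4778
red 6188 [283. 286.]  0.04370356730845609 [0.6167 0.199 ] 0.0467 0.0343 1.4778
```

Emit:
servo_tool(rows=[-0.0006, -0.001, -0.006, 0, 0, 0, -0.006, 0, 0, 0, -0.0035, 0, 0, 0, 0, 0, 0, 0, 0, 0])

```text
clock: 21.58
tcp_pos: [0.6157, 0.1977, -0.0267]
ee_rot: [-0.0, 0.74, 0.672, -0.0]
contact_force: [-2.4, -0.9, 6.1]
opening: 0.0494
```

```bash
python3 - <<'E'
from h import *
s=r.observe();z=s['tcp_pos'][2]+.0328+.022
p,T=wrist('w15.png',cols=['red'],zs=(.016,z))
E
```

```text
clock 21.575 tcp [ 0.6157  0.1977 -0.0267] jaw -0.096 q6 1.98 F [-2.4 -0.9  6.1] open 0.049351762806976195
red 2948 [283. 165.]  0.016 [0.6212 0.2538] 0.0557 0.0127 3.0548
red 2948 [283. 165.]  0.02805432663384158 [0.6214 0.2556] 0.0508 0.0115 3.0548
red 6190 [283. 286.]  0.016 [0.6148 0.1905] 0.0513 0.0376 1.4782
red 6190 [283. 286.]  0.02805432663384158 [0.6155 0.198 ] 0.0467 0.0343 1.4782
red 998 [286. 354.]  0.016 [0.6127 0.1471] 0.0568 0.0081 3.068
red 998 [286. 354.]  0.02805432663384158 [0.6136 0.1584] 0.0518 0.0073 3.068
```

Emit:
servo_tool(rows=[0, 0, 0, 0, 0, 0, 0, 0, 0, 0, 0, 0, 0, 0, 0.015, 0, 0, 0, 0.04, 0], claw=0.068)

```text
clock: 22.25
tcp_pos: [0.614, 0.1972, 0.0271]
ee_rot: [-0.001, 0.74, 0.672, -0.002]
contact_force: [0.6, 0.4, 0.8]
opening: 0.0681
```

Emit:
servo_tool(rows=[-0.02, -0.03, 0.04, 0, -0.03, -0.045, 0.04, 0, -0.035, -0.045, 0.04, 0, -0.035, -0.045, 0.04, 0, -0.035, -0.045, 0.03, 0, -0.02, -0.03, 0.02, 0, 0, 0, 0, 0, 0, 0, 0, 0])

```text
clock: 23.25
tcp_pos: [0.4517, -0.0283, 0.2264]
ee_rot: [0.0, 0.74, 0.672, 0.001]
contact_force: [-0.5, -0.7, -0.5]
opening: 0.0678
```

```bash
python3 - <<'E'
from h import *
p,T=wrist('w16.png',zs=(.016,.028))
for n in('top','scene'):
    p=r.snapshot(n);cv2.imwrite(f'pics/{n}1.png',p['image'])
    for c in HSV:
        for pts,a,cc in blobs(p,c):
            for z in (.016,.028):
                o,l,s,t=rect(p,pts,z)
                if .55<o[0]<.66 and -.32<o[1]<.3 and (z>.02)==(s>.025): print(n,c,z,o.round(4),round(l,3),round(s,3),round(t,3))
    print(n,'plain',[d['uv'] for d in r.pinpoint(p,'mould_plain_center')][:1])
E
```

```text
clock 23.25 tcp [ 0.4517 -0.0283  0.2264] jaw -0.0964 q6 1.6 F [-0.5 -0.7 -0.5] open 0.06782161568526844
red 602 [406.  20.]  0.016 [0.61 0.14] 0.0583 0.0133 3.0651
red 602 [406.  20.]  0.028 [0.6053 0.1372] 0.0565 0.0129 3.0651
yellow 444 [403.  94.]  0.016 [0.6087 0.0607] 0.0588 0.0125 0.1714
yellow 444 [403.  94.]  0.028 [0.604  0.0603] 0.057 0.0121 0.1714
yellow 1082 [415. 140.]  0.016 [0.6259 0.0039] 0.0481 0.0359 1.7471
yellow 1082 [415. 140.]  0.028 [0.6207 0.0053] 0.0466 0.0348 1.7471
yellow 364 [416. 179.]  0.016 [ 0.6284 -0.0474] 0.0582 0.013 0.1726
yellow 364 [416. 179.]  0.028 [ 0.6231 -0.0445] 0.0564 0.0126 0.1726
blue 356 [405. 263.]  0.016 [ 0.6177 -0.1702] 0.0583 0.0158 3.1
blue 356 [405. 263.]  0.028 [ 0.6128 -0.1635] 0.0565 0.0153 3.1
blue 333 [411. 297.]  0.016 [ 0.6275 -0.2297] 0.0413 0.0251 2.3251
blue 333 [411. 297.]  0.028 [ 0.6223 -0.2211] 0.0401 0.0243 2.3251
top yellow 0.016 [ 0.6272 -0.0029] 0.034 0.02 0.059
top yellow 0.016 [ 0.6303 -0.0472] 0.031 0.009 0.164
top blue 0.016 [ 0.6182 -0.1723] 0.03 0.008 3.128
top blue 0.028 [ 0.6186 -0.2277] 0.043 0.03 1.585
top blue 0.016 [ 0.617  -0.2831] 0.031 0.01 3.135
top plain [[357.8, 243.0]]
scene red 0.016 [0.6063 0.2481] 0.05 0.013 0.089
scene red 0.028 [0.6151 0.1973] 0.05 0.033 1.454
scene red 0.016 [0.6048 0.1366] 0.052 0.022 3.105
scene yellow 0.016 [0.6025 0.0541] 0.055 0.012 0.263
scene yellow 0.028 [0.6193 0.0053] 0.047 0.035 1.759
scene yellow 0.016 [ 0.6249 -0.0539] 0.055 0.016 0.21
scene blue 0.016 [ 0.6113 -0.1781] 0.055 0.012 0.035
scene blue 0.028 [ 0.6185 -0.2304] 0.044 0.032 1.519
scene blue 0.016 [ 0.6112 -0.2888] 0.056 0.015 0.016
scene plain [[343.9, 286.9]]
```

View pics/w16.png

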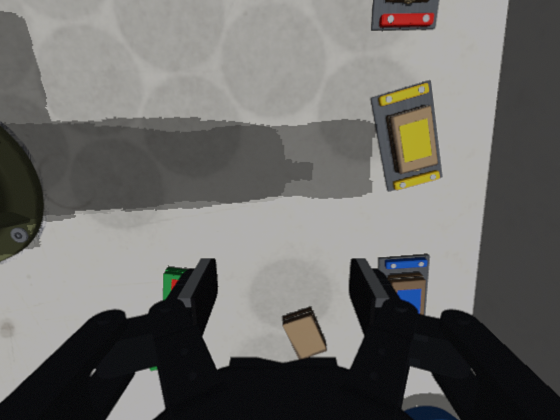

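View pics/scene1.png

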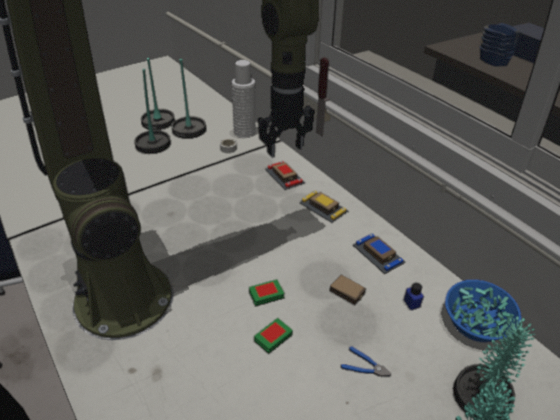

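All three moulds are seated, and the bystanders are where they started. Handing in.

```bash
python3 -c "
from station import r
print(r.close_job())"
```

```text
the job is handed in; nothing more can be done
None
```

The yellow, blue and red moulds are each lying flat, patch up, on the cradle of their own colour, and the job is handed in at about 23.5 s of the 80 s allowed. I picked the brown mould with the red patch; the two green blocks with red patches were left alone.

**Last checks**
- **Fit before release:** wrist views put each mould within about 1 mm of its cradle centre and within about 0.01 rad (0.6°) of square.
- **After release:** I didn't get a fresh close-up of red; it was checked only in the scene camera. The last, farther views agree to about 2 mm for yellow and blue, and to about 1 mm for red. The blue patch was partly hidden in the last wrist view, and the top-camera readings were too obscured to use for red and yellow.
- **Bystanders:** the plain mould is in the same place to within 3 pixels in both cameras, and the tape roll and blue bottle look unmoved in the scene view. Forces reported at the end of each move stayed under 7 N.

**First grasp closed on air:** the fingertips sit about 34 mm short of the reported TCP. The wrist and scene views agreed on this, so I opened, went lower and gripped; nothing had been moved.

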